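# Close the paste pot and hold the pump plunger half drawn

### The job

Get the washed paste dispenser ready for its stop clip: first gently set the loose lid on the open pot so that it sits seated and level, and let go of it. Then take the pump plunger by its T-bar and draw it straight up, in line with the barrel so that it does not bind, until about half of its rod (about 39 mm) is out of the barrel, but never right out; finish while still holding it steady there so that I can slip the clip on. Leave the other things on the bench where they are.

Things in the scene. Friction and masses are not known exactly. Their poses are not given: they have to be found in the camera images.
- lid_post (a point): The finger post of the loose aluminium lid, which lies level and right way up on the bench: a round post, 22 mm diameter, 38 high, on the middle of the lid's plate. This point is on the axis where it is to be gripped: 14 mm below the post's top, 24 above the plate's top, 29 above the plate's underside, 35 above the lid's underside. z up the axis.
- lid_seat (a point): Centre of the underside of the lid's plate, the face that rests on the pot's rim. The plate is 96 mm in diameter, 5 thick. z is the lid's axis.
- pot_rim (a point): Centre of the open pot's mouth, at rim height, 95 mm above the bench. Round aluminium pot, at the rim 90 mm outer and 82 inner diameter (the lid's plug has 5 mm of play all round). It stands on the dispenser's grey base; y is the base's long way, and the pump barrel's axis lies 130 mm away along -y.
- barrel_mouth (a point): Centre of the bore's mouth on top of the pump barrel, a dark steel block 44 x 44 mm, 80 high, on the same base; its top is 95 mm above the bench. The bore is vertical, 80 mm deep, 19.5 mm in diameter, chamfered 1.5 mm at the mouth. z points up along the bore.
- plunger_bar (a point): Centre of the plunger's steel T-bar, on the rod's axis. The bar is level, 76 mm long along y of this frame, 16 wide (x), 16 high; below it a neck 14 dia x 24 high. The point starts 38 mm above the barrel's mouth and is about 77 mm above it when half of the rod is out.
- dispenser: The paste dispenser as a whole, screwed down, cannot move: grey base plate 105 x 250 x 15 mm with pot and barrel. Origin at the centre of the base's underside; y along its long way, pot at +65 mm and barrel at -65 mm in y.
- lid: The lid as a whole, 49 mm high, about 0.16 kg: a centring plug 72 mm dia x 6 high, on which it stands at the start, then the plate, then the post. Origin at the centre of the plug's underside, z up.
- plunger: The loose plunger as a whole, about 0.28 kg: rod 18 mm dia, 78 long in the bore (1.5 mm play on the diameter), then a collar 27 dia x 6 high that rests on the barrel's top at the start, neck and T-bar. Origin at the rod's foot, 116 mm below the bar's centre, z up. It turns freely about z and drops back if let go.
- cup: Bystander, not to be moved: white paper drinking cup, 78 dia x 95 tall mm; origin at the centre of its underside.
- weight: Bystander, not to be moved: round brass paperweight with a small knob, 60 dia x 46 tall mm; origin at the centre of its underside.
- boards: Bystander, not to be moved: stack of brown book boards, 150 x 110 x 45 tall mm; origin at the centre of its underside.
- folder: Bystander, not to be moved: white bone folder lying flat, 22 x 150 x 5 thick mm; origin at the centre of its underside.
- knife: Bystander, not to be moved: black-handled knife lying flat, 28 x 180 x 18 mm; origin at the centre of its underside.
- brush: Bystander, not to be moved: paste brush lying flat, 32 x 200 x 18 mm; origin at the centre of its underside.
There are look-alikes about, which are no part of the job. Of the things that look like the lid, the middle-sized one is meant.

How it is judged:
By the outcome, as a careful person would: the job done as asked, in the order asked, and still so for the second after the job is handed in, while the arm keeps its last pose, push and grip.
It also fails if it takes over 48 s, if anything falls off the work surface, if the arm or the gripper's body presses on something with over 40 N, if the wrist force passes 120 N, or if a joint passes its speed limit or range.

### The arm

A 6-joint arm with a two-finger parallel gripper is mounted at the origin on the work surface. World frame = base frame: x ahead of the robot, y to its left, z up, the work surface at z = 0. Lengths are in m, angles in rad, forces in N, time in s.
With the tool pointing down it reaches from about 0.375 to 0.975 m from the base axis. Payload 3.8 kg.
Tool frame: the origin (TCP) lies on the centre line of the jaws, within the pads' length; the fingertips stand 25 mm ahead of it and the grasp point (between the pads) lies 6 mm ahead of it; z points along the fingers, y is the direction in which the jaws open and shut (so a half turn about z gives the same grasp; the last joint's range is limited). The gripper opens to 85 mm and grips with 20 to 120 N. Pads are 22 mm wide; open, the fingers measure 114 mm over their backs; the gripper's body (76 mm by 85 mm) begins 54 mm behind the grasp point. The pads swing forward as they close: fully open they stand 13 mm farther back than shut.
Start: joints at [-1.252, 0.264, 1.604, -0, 1.274, -0.037], TCP at [0.235, -0.633, 0.236] pointing down, gripper open.
Joint ranges: [-2.63, 2.63], [-0.94, 2.18], [0.31, 2.57], [-1.31, 4.45], [0, 2.66], [-2.55, 2.55]. Speed limits (rad/s): [2.57, 2.57, 3.14, 3.14, 3.14, 3.14].

### API

Orientations are given as a rotation vector (axis times angle).
In Python, from workcell import bot gives the robot as it stands.
- The arm moves only by the tool servo_tool, never from a script. Its argument "moves" is a list of rows, each a list of 3 entries, a list of its own where there are three numbers: the closure in counts, from 0 (fully open) to 255 (shut), then the shift along the tool's x, y, z in m, then the turn about the tool's z in rad. A call has exactly 8 rows; each row shifts and turns the pose as measured when the row begins, along the tool's axes as they then stand; what a row does not reach is not made up. A row lasts 1/12 s, in which the tool goes at most 41.7 mm and 7.16 degrees, less where a joint would pass 70% of its speed; a pose out of reach is approached as far as the arm can. A call is refused whole if a number of a shift passes 0.0417 or a number of a turn 0.125, either way. A call with a gripper value outside its range is refused whole. The fingers move at their own pace and stop on an object; "newtons" is the grip in N (left out, the last holds). Time passes only in rows, so rows that do not move let the fingers close, or fill a call up. It gives the time, the measured TCP pose, the force and the opening at its end, in the units of the state.
- bot.read_state(): the state, without advancing time (a new reading comes with each control period).
- bot.read_camera(name): name is "side" or "top" or "wrist"; returns a dict with "pixels" (420x560x3 uint8, red, green, blue), "depth" (420x560 float32, m along the optical axis (not along the pixel's ray), 0 where there is no reading), "intrinsics" (3x3 intrinsics, pixels), "R" (3x3) and "t" (3): a world point X has camera coordinates R X + t. Camera axes: x right, y down, z forward; pixel columns grow to the right and rows downward; lengths in m; the calibration is good to about 2 mm. A picture is of the moment at which its call begins.
- bot.finish_job(): hands the job in, once; it reports no verdict.
The state is a dict: "time": time; "q": joint angles; "joint_vel": joint speeds; "joint_torque": joint torques, N m; "tool_pos": TCP position; "tcp_rot": TCP orientation; "wrist_force": force on the tool from outside, world axes, zero at the start; "torque": the same for the moment, N m; "width": opening from 0.0 (shut) to 1.0 (fully open).
Only numpy, scipy, OpenCV 4.12 (cv2) and the standard library are available. Lean on these libraries where they do the work, as an engineer would, in place of code of your own. Each camera call takes 0.05 s, during which the arm holds its last target.

## Working session

There is one attempt and no reset: what is moved stays moved. The work goes in short steps, Python scripts to look and compute and a tool call to move; the robot and the scene stay as the last step left them, time stands still between calls to the robot, and variables do not carry over. Pictures are saved under pics/ and viewed, and the job is handed in when it is done.

Besides the shell and the picture viewer there is one more tool, called after ">>>" as name([rows], argument=value, ...), one row to a line, values as JSON. servo_tool: Moves the arm, as the interface text tells. Its arguments: {"type":"object","properties":{"moves":{"type":"array","items":{"type":"array"}},"newtons":{"type":"number"}},"required":["moves"]}

```bash
mkdir -p pics; ls; python3 - <<'E'
from workcell import bot
import cv2,numpy as np,pickle
s=bot.read_state();print({k:np.round(v,3) for k,v in s.items()})
d={}
for n in("top","side","wrist"):
    c=bot.read_camera(n);d[n]=c
    cv2.imwrite(f"pics/{n}0.png",c["pixels"][:,:,::-1])
    print(n,c["intrinsics"].round(1).tolist(),(-c["R"].T@c["t"]).round(3),c["R"].round(2).tolist())
pickle.dump(d,open("cam0.pkl","wb"))
E
```

```text
pics
{'time': np.float64(0.0), 'q': array([-1.252,  0.265,  1.605, -0.   ,  1.274, -0.037]), 'joint_vel': array([-0.   ,  0.   , -0.001, -0.001,  0.   ,  0.   ]), 'joint_torque': array([ 1.0000e-03, -5.1512e+01, -3.6731e+01, -0.0000e+00,  1.3000e-02,
       -0.0000e+00]), 'tool_pos': array([ 0.235, -0.632,  0.234]), 'tcp_rot': array([-3.09e+00, -5.56e-01,  1.00e-03]), 'wrist_force': array([-0.287, -0.606,  0.559]), 'torque': array([-0.019,  0.037,  0.016]), 'width': np.float64(1.0)}
top [[491.3, 0.0, 280.3], [0.0, 491.3, 210.4], [0.0, 0.0, 1.0]] [0.381 0.126 1.18 ] [[0.01, -1.0, 0.0], [-1.0, -0.01, -0.08], [0.08, -0.0, -1.0]]
side [[400.6, 0.0, 277.8], [0.0, 400.6, 210.0], [0.0, 0.0, 1.0]] [0.288 0.893 0.773] [[-0.98, -0.2, 0.01], [-0.14, 0.64, -0.76], [0.15, -0.74, -0.65]]
wrist [[356.8, 0.0, 277.0], [0.0, 356.8, 206.6], [0.0, 0.0, 1.0]] [ 0.3   -0.608  0.373] [[0.35, -0.94, -0.0], [-0.9, -0.34, 0.27], [-0.26, -0.09, -0.96]]
```

View pics/top0.png

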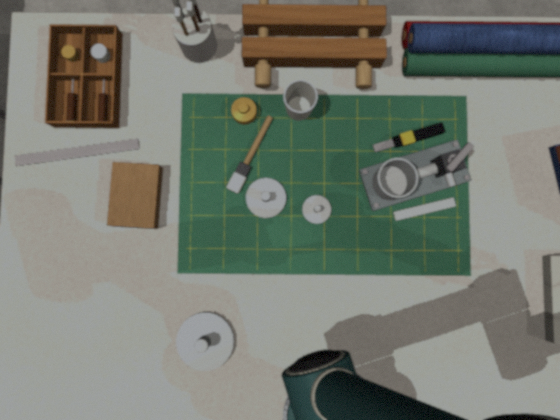

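View pics/side0.png

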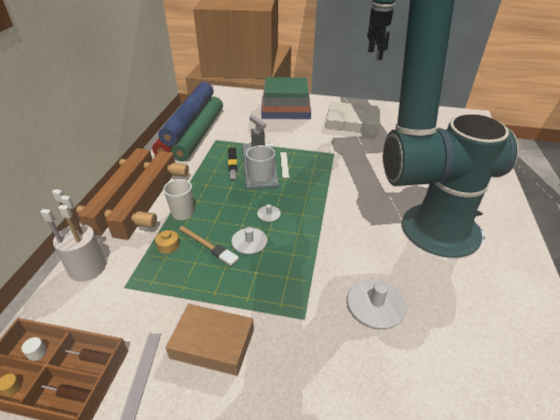

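View pics/wrist0.png

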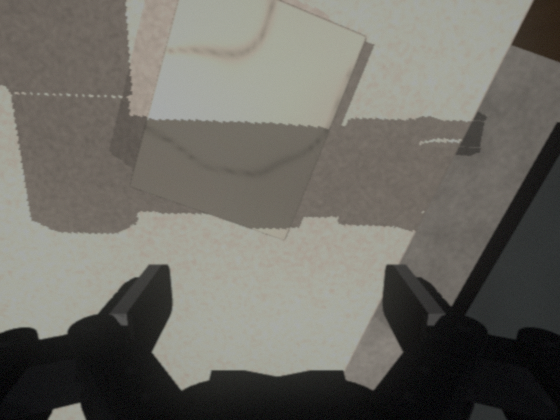

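Top view: the lids are small (316,209), middle (266,197) and large (205,341). The pot is at (397,178) and the barrel/T-bar near (450,162). Next I'll measure from depth.

```bash
cat > h.py <<'E'
import numpy as np
def cloud(c):
    K=c["intrinsics"];d=c["depth"];v,u=np.mgrid[:d.shape[0],:d.shape[1]]
    P=np.stack([(u-K[0,2])/K[0,0]*d,(v-K[1,2])/K[1,1]*d,d],-1)
    W=(P-c["t"])@c["R"]; W[d<=0]=np.nan
    return W
def circ(p):
    A=np.c_[2*p,np.ones(len(p))];b=(p**2).sum(1);s=np.linalg.lstsq(A,b,rcond=None)[0]
    return s[:2],np.sqrt(s[2]+s[:2]@s[:2])
E
python3 - <<'E'
import pickle,numpy as np,cv2
from h import *
d=pickle.load(open("cam0.pkl","rb"))
for n in("top","side"):
    W=cloud(d[n]); print(n)
    for nm,uv in dict(top=dict(lid=(266,197,28),disp=(415,178,65)),side=dict(lid=(249,240,24),disp=(262,155,50)))[n].items():
        u,v,r=uv;w=W[v-r:v+r,u-r:u+r].reshape(-1,3);w=w[~np.isnan(w[:,0])]
        print(nm,np.histogram(w[:,2],np.arange(-.01,.16,.005)))
        if nm=="lid":
            a=w[(w[:,2]>.006)&(w[:,2]<.016)];print("plate",a.mean(0),cv2.minEnclosingCircle(a[:,:2].astype(np.float32)),len(a))
            a=w[(w[:,2]>.035)];print("post",a.mean(0),cv2.minEnclosingCircle(a[:,:2].astype(np.float32)),len(a))
        else:
            a=w[(w[:,2]>.088)&(w[:,2]<.102)];print("rim+barrel",len(a))
            a=w[(w[:,2]>.115)];print("bar",a.mean(0),cv2.minAreaRect(a[:,:2].astype(np.float32)),len(a))
            a=w[(w[:,2]>.01)&(w[:,2]<.02)];print("base",cv2.minAreaRect(a[:,:2].astype(np.float32)),len(a))
im=d["top"]["pixels"][100:260,200:500,::-1];cv2.imwrite("pics/z1.png",cv2.resize(im[30:130,150:280],None,fx=6,fy=6,interpolation=cv2.INTER_CUBIC))
E
```

```text
top
lid (array([   1,  314, 1231,  378,  866,  214,   41,    2,    1,    2,    4,
         33,   35,    0,    0,    0,    0,    0,    0,    0,    0,    0,
          0,    0,    0,    0,    0,    0,    0,    0,    0,    0,    0]), array([-0.01 , -0.005,  0.   ,  0.005,  0.01 ,  0.015,  0.02 ,  0.025,
        0.03 ,  0.035,  0.04 ,  0.045,  0.05 ,  0.055,  0.06 ,  0.065,
        0.07 ,  0.075,  0.08 ,  0.085,  0.09 ,  0.095,  0.1  ,  0.105,
        0.11 ,  0.115,  0.12 ,  0.125,  0.13 ,  0.135,  0.14 ,  0.145,
        0.15 ,  0.155]))
plate [0.51243156 0.16108166 0.01162719] ((0.5150108933448792, 0.15796270966529846), 0.09077481925487518) 1202
post [0.51062991 0.15954126 0.04907728] ((0.5109251737594604, 0.15927022695541382), 0.010981941595673561) 74
disp (array([  15, 2108, 7877, 1468,  881, 1943,  686,   42,   61,   63,  120,
        241,  105,   64,   61,   69,   53,   71,   69,   54,  196,  262,
         33,    2,    2,    0,    0,    4,   13,   61,  199,   11,    0]), array([-0.01 , -0.005,  0.   ,  0.005,  0.01 ,  0.015,  0.02 ,  0.025,
        0.03 ,  0.035,  0.04 ,  0.045,  0.0
[... 1352 characters left out ...]
  86,   95,   83,   95,  106,  138,
         32,    5,    5,    6,    4,    3,   19,   18,   57,   10,    0]), array([-0.01 , -0.005,  0.   ,  0.005,  0.01 ,  0.015,  0.02 ,  0.025,
        0.03 ,  0.035,  0.04 ,  0.045,  0.05 ,  0.055,  0.06 ,  0.065,
        0.07 ,  0.075,  0.08 ,  0.085,  0.09 ,  0.095,  0.1  ,  0.105,
        0.11 ,  0.115,  0.12 ,  0.125,  0.13 ,  0.135,  0.14 ,  0.145,
        0.15 ,  0.155]))
rim+barrel 293
bar [ 0.59052279 -0.25425638  0.13825928] ((0.591236412525177, -0.2583487927913666), (0.01844901219010353, 0.078766830265522), 46.08917999267578) 117
base ((0.5789350867271423, -0.32134103775024414), (0.5140661597251892, 0.23245449364185333), 87.29940795898438) 615
```

View pics/z1.png

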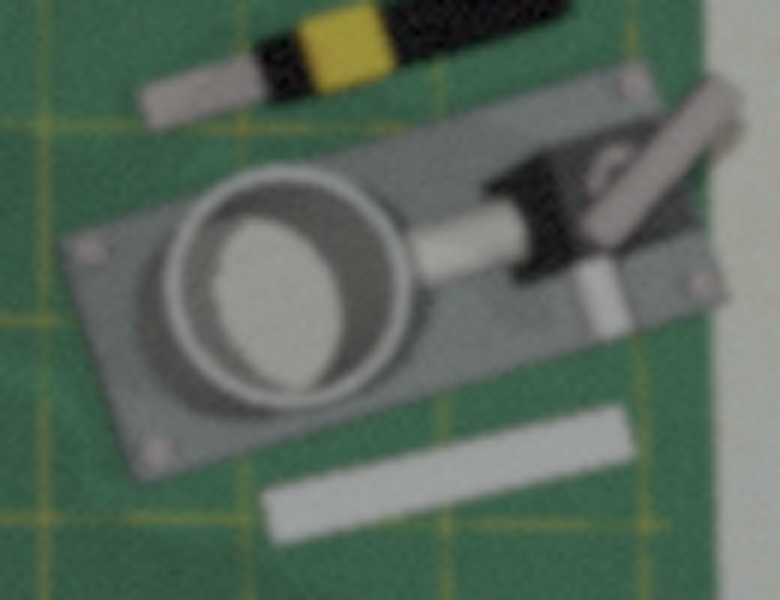

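```bash
python3 - <<'E'
import pickle,numpy as np,cv2
from h import *
d=pickle.load(open("cam0.pkl","rb"))
from scipy.optimize import least_squares
for n in("top","side"):
    W=cloud(d[n]).reshape(-1,3);W=W[~np.isnan(W[:,0])]
    near=lambda c,r:W[np.hypot(W[:,0]-c[0],W[:,1]-c[1])<r]
    w=near((.588,-.258),.05);a=w[(w[:,2]>.132)]
    m=np.median(a[:,:2],0);e=np.linalg.svd(a[:,:2]-a[:,:2].mean(0))[2][0]
    q=(a[:,:2]-m)@np.c_[e,[-e[1],e[0]]];mid=(np.percentile(q,2,0)+np.percentile(q,98,0))/2
    print(n,"bar dir",np.degrees(np.arctan2(e[1],e[0])),"c",m+mid@np.array([e,[-e[1],e[0]]]),np.ptp(q,0),np.median(a[:,2]))
    w=near((.56,-.13),.09);a=w[(w[:,2]>.089)&(w[:,2]<.101)]
    c0=np.array([.555,-.135])
    for k in range(4):
        b=a[np.abs(np.hypot(*(a[:,:2]-c0).T)-.043)<(.02 if k<2 else .006)];c0,r=circ(b[:,:2])
    print("rim",c0,r,len(b),np.median(b[:,2]))
    w=near((.511,.16),.06);a=w[(w[:,2]>.007)&(w[:,2]<.017)]
    a=a[np.hypot(*(a[:,:2]-[.511,.16]).T)<.05]
    h=cv2.convexHull(a[:,:2].astype(np.float32))[:,0];print("plate",circ(h))
    b=w[w[:,2]>.044];print("post",b[:,:2].mean(0),b[:,2].mean(),len(b))
    # mapping surface check
    z=near((.45,0.05),.05)[:,2];print("mat z",np.median(z))
E
```

```text
top bar dir 138.301098796782 c [ 0.58846027 -0.25887036] [0.07501932 0.01716926] 0.14133631287012946
rim [ 0.54947059 -0.13559013] 0.04266941158195957 264 0.09531546561913173
plate (array([0.51153355, 0.15961666]), np.float64(0.04756248814944997))
post [0.5109685  0.16000844] 0.04986673924658294 68
mat z 0.003330200313758356
side bar dir 139.0900489065396 c [ 0.59121346 -0.25786316] [0.07868994 0.01950009] 0.14206691452058193
rim [ 0.55182386 -0.13501949] 0.042749913890346644 179 0.09418120341786015
plate (array([0.51303532, 0.16066251]), np.float64(0.047904433163041396))
post [0.51189852 0.16246159] 0.05009555350998684 50
mat z 0.004494338574233254
```

>>> servo_tool([
  [0, [0.02, -0.024, 0], 0],
  [0, [0.023, -0.028, 0], 0],
  [0, [0.023, -0.028, 0], 0],
  [0, [0.023, -0.028, 0], 0],
  [0, [0.023, -0.028, 0], 0],
  [0, [0.023, -0.028, 0], 0],
  [0, [0.023, -0.028, 0], 0],
  [0, [0.023, -0.028, 0], 0],
], newtons=30)

```text
time: 0.82
tool_pos: [0.3272, -0.3578, 0.2294]
tcp_rot: [-3.09, -0.538, 0.005]
wrist_force: [0.8, 0.6, 1.2]
width: 1.003
```

>>> servo_tool([
  [0, [0.023, -0.028, 0], 0],
  [0, [0.023, -0.028, 0], 0],
  [0, [0.023, -0.028, 0], 0],
  [0, [0.023, -0.028, 0], 0],
  [0, [0.023, -0.028, 0], 0],
  [0, [0.023, -0.028, 0], 0],
  [0, [0.023, -0.028, 0], 0],
  [0, [0.023, -0.028, 0], 0],
])

```text
time: 1.48
tool_pos: [0.4247, -0.0701, 0.2292]
tcp_rot: [-3.091, -0.532, 0.003]
wrist_force: [0.8, -0.2, -0.6]
width: 1.001
```

>>> servo_tool([
  [0, [0.023, -0.027, 0], 0],
  [0, [0.023, -0.027, 0], 0],
  [0, [0.023, -0.027, 0], 0],
  [0, [0.023, -0.027, 0], 0],
  [0, [0.023, -0.027, 0], 0],
  [0, [0.018, -0.021, 0], 0],
  [0, [0.01, -0.012, 0], 0],
  [0, [0, 0, 0], 0],
])

```text
time: 2.15
tool_pos: [0.5043, 0.1547, 0.2291]
tcp_rot: [-3.087, -0.545, -0.0]
wrist_force: [-0.3, -0.5, 0.1]
width: 1.005
```

>>> servo_tool([
  [0, [0, 0, 0], -0.12],
  [0, [0, 0, 0], -0.12],
  [0, [0, 0, 0], -0.12],
  [0, [0, 0, 0], -0.12],
  [0, [0, 0, 0], -0.12],
  [0, [0, 0, 0], -0.12],
  [0, [0, 0, 0], -0.12],
  [0, [0, 0, 0], -0.12],
])

```text
time: 2.82
tool_pos: [0.5003, 0.1505, 0.2257]
tcp_rot: [-2.449, -1.957, 0.009]
wrist_force: [0.5, -0.6, 0.2]
width: 1.0
```

```bash
cat >> h.py <<'E'
def plan(s,tgt,psi=None):
    from scipy.spatial.transform import Rotation as Ro
    R=Ro.from_rotvec(s["tcp_rot"]).as_matrix()
    y=np.degrees(np.arctan2(R[1,0],R[0,0]))
    print("t",round(s["time"],2),"pos",np.round(s["tool_pos"],4),"yaw",round(y,2),"tilt",np.degrees(np.arccos(-R[2,2])).round(2),"F",np.round(s["wrist_force"],2),"M",np.round(s["torque"],2),"w",round(s["width"],3))
    print("shift",np.round(R.T@(np.array(tgt)-s["tool_pos"]),4), "turn", None if psi is None else round(-np.radians((psi-y+180)%360-180),3))
E
python3 - <<'E'
from h import *;from workcell import bot;import cv2
s=bot.read_state();plan(s,[.512,.1605,.041],90)
c=bot.read_camera("wrist");cv2.imwrite("pics/w1.png",c["pixels"][:,:,::-1])
W=cloud(c).reshape(-1,3);W=W[~np.isnan(W[:,0])]
w=W[np.hypot(W[:,0]-.512,W[:,1]-.16)<.06];
b=w[(w[:,2]>.045)&(w[:,2]<.056)];print("post",b[:,:2].mean(0),cv2.minEnclosingCircle(b[:,:2].astype(np.float32)),np.median(b[:,2]),len(b))
a=w[(w[:,2]>.008)&(w[:,2]<.015)];h=cv2.convexHull(a[:,:2].astype(np.float32))[:,0];print("plate",circ(h))
E
```

```text
t 2.82 pos [0.5003 0.1505 0.2257] yaw 77.25 tilt 0.5 F [ 0.45 -0.61  0.19] M [ 0.01 -0.01  0.02] w 1.0
shift [0.0125 0.0108 0.1846] turn -0.223
post [0.51182223 0.16124287] ((0.5117098689079285, 0.16092967987060547), 0.010998882353305817) 0.048831667050517245 452
plate (array([0.51188598, 0.16080632]), np.float64(0.04768365546780719))
```

View pics/w1.png

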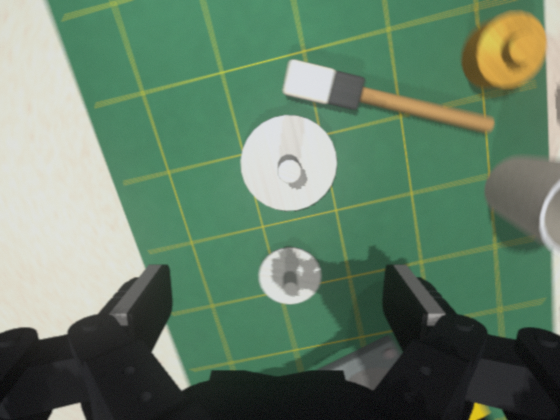

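The wrist view shows the middle lid at (290,165) with its post, and the brush clear of it at (320,85). All three cameras agree on the lid at (0.512, 0.161).

>>> servo_tool([
  [0, [0.003, 0.003, 0.02], -0.11],
  [0, [0.003, 0.003, 0.02], -0.11],
  [0, [0.003, 0.002, 0.02], 0],
  [0, [0.003, 0.002, 0.02], 0],
  [0, [0, 0, 0.02], 0],
  [0, [0, 0, 0.02], 0],
  [0, [0, 0, 0.01], 0],
  [0, [0, 0, 0], 0],
])

```text
time: 3.53
tool_pos: [0.5105, 0.1558, 0.0928]
tcp_rot: [-2.231, -2.207, 0.006]
wrist_force: [0.4, 0.1, -0.6]
width: 0.998
```

```bash
python3 - <<'E'
from h import *;from workcell import bot
plan(bot.read_state(),[.512,.161,.041],90)
E
```

```text
t 3.53 pos [0.5105 0.1558 0.0928] yaw 89.38 tilt 0.28 F [ 0.44  0.08 -0.62] M [0.01 0.04 0.01] w 0.998
shift [0.0052 0.0017 0.0518] turn -0.011
```

>>> servo_tool([
  [0, [0.005, 0.002, 0], -0.01],
  [0, [0, 0, 0.01], 0],
  [0, [0, 0, 0.012], 0],
  [0, [0, 0, 0.012], 0],
  [0, [0, 0, 0.01], 0],
  [0, [0, 0, 0.006], 0],
  [0, [0, 0, 0], 0],
  [0, [0, 0, 0], 0],
])

```text
time: 4.2
tool_pos: [0.515, 0.1611, 0.0411]
tcp_rot: [-2.225, -2.217, -0.001]
wrist_force: [-0.3, 0.2, 0.0]
width: 1.0
```

```bash
python3 - <<'E'
from h import *;from workcell import bot
plan(bot.read_state(),[.512,.161,.041],90)
E
```

```text
t 4.2 pos [0.515  0.1611 0.0411] yaw 89.78 tilt 0.04 F [-0.27  0.22  0.05] M [ 0.04 -0.    0.01] w 1.0
shift [-0.0001 -0.003   0.0001] turn -0.004
```

>>> servo_tool([
  [0, [0, -0.003, 0], 0],
  [0, [0, 0, 0], 0],
  [200, [0, 0, 0], 0],
  [255, [0, 0, 0], 0],
  [255, [0, 0, 0], 0],
  [255, [0, 0, 0], 0],
  [255, [0, 0, 0], 0],
  [255, [0, 0, 0], 0],
], newtons=35)

```text
time: 4.87
tool_pos: [0.5134, 0.1616, 0.0433]
tcp_rot: [2.225, 2.216, 0.006]
wrist_force: [0.9, 0.4, -2.0]
width: 0.235
```

```bash
python3 - <<'E'
from h import *;from workcell import bot
plan(bot.read_state(),[.512,.161,.041],90)
E
```

```text
t 4.87 pos [0.5134 0.1616 0.0433] yaw 89.79 tilt 0.25 F [ 0.85  0.39 -2.04] M [ 0.02 -0.05 -0.  ] w 0.235
shift [-0.0006 -0.0014  0.0023] turn -0.004
```

>>> servo_tool([
  [255, [0, 0, -0.006], 0],
  [255, [0, 0, -0.012], 0],
  [255, [0, 0, -0.02], 0],
  [255, [0, 0, -0.025], 0],
  [255, [0, 0, -0.025], 0],
  [255, [0, 0, -0.025], 0],
  [255, [0, 0, -0.025], 0],
  [255, [0, 0, -0.008], 0],
])

```text
time: 5.53
tool_pos: [0.5079, 0.16, 0.1949]
tcp_rot: [-2.222, -2.214, 0.01]
wrist_force: [0.2, 0.3, -1.5]
width: 0.232
```

```bash
python3 - <<'E'
from h import *;from workcell import bot
plan(bot.read_state(),[.5505,-.1353,.185],90)
E
```

```text
t 5.53 pos [0.5079 0.16   0.1949] yaw 89.78 tilt 0.45 F [ 0.17  0.31 -1.48] M [ 0.07 -0.11  0.02] w 0.232
shift [-0.2951  0.0439  0.0099] turn -0.004
```

>>> servo_tool([
  [255, [-0.015, 0.003, 0], 0],
  [255, [-0.025, 0.005, 0], 0],
  [255, [-0.03, 0.005, 0], 0],
  [255, [-0.03, 0.005, 0], 0],
  [255, [-0.03, 0.004, 0], 0],
  [255, [-0.03, 0.004, 0], 0],
  [255, [-0.03, 0.004, 0], 0],
  [255, [-0.03, 0.004, 0], 0],
])

```text
time: 6.2
tool_pos: [0.5428, -0.0615, 0.1998]
tcp_rot: [-2.212, -2.228, -0.006]
wrist_force: [0.7, 0.4, -1.3]
width: 0.235
```

>>> servo_tool([
  [255, [-0.025, 0.004, 0], 0],
  [255, [-0.02, 0.003, 0], 0],
  [255, [-0.01, 0, 0], 0],
  [255, [0, 0, 0], 0],
  [255, [0, 0, 0], 0],
  [255, [0, 0, 0], 0],
  [255, [0, 0, 0], 0],
  [255, [0, 0, 0], 0],
])

```text
time: 6.87
tool_pos: [0.5471, -0.1215, 0.1967]
tcp_rot: [-2.214, -2.218, -0.001]
wrist_force: [0.9, 0.2, -1.8]
width: 0.239
```

```bash
cat > m2.py <<'E'
from h import *;from workcell import bot;import cv2,sys
plan(bot.read_state(),[.5505,-.1353,.132],90)
for n in("side","top"):
    c=bot.read_camera(n);cv2.imwrite(f"pics/{n}{sys.argv[1]}.png",c["pixels"][:,:,::-1])
    W=cloud(c).reshape(-1,3);W=W[~np.isnan(W[:,0])]
    w=W[np.hypot(W[:,0]-.5505,W[:,1]+.1353)<.06]
    print(n,np.histogram(w[:,2],np.arange(.08,.2,.005))[0])
    zs=float(sys.argv[2]);a=w[(w[:,2]>zs-.004)&(w[:,2]<zs+.004)]
    if len(a)>20:
        h=cv2.convexHull(a[:,:2].astype(np.float32))[:,0];print("lid plate",circ(h),len(a),np.median(a[:,2]))
E
python3 m2.py 2 .16
```

```text
t 6.87 pos [ 0.5471 -0.1215  0.1967] yaw 90.1 tilt 0.42 F [ 0.95  0.2  -1.81] M [0.01 0.03 0.03] w 0.239
shift [-0.0142  0.0037  0.0646] turn 0.002
side [ 82  64  70  98   1   0   0   0   0   0   0   0   0   0   0   0  33 354
  12  11  12  10  12]
top [ 10  13  14  10   0   0   0   0   0   0   0   0   0   0   0   1 303 528
  12   6   3   4   3]
lid plate (array([ 0.54647478, -0.12352995]), np.float64(0.04720005610557566)) 173 0.16323875065389964
```

View pics/side2.png

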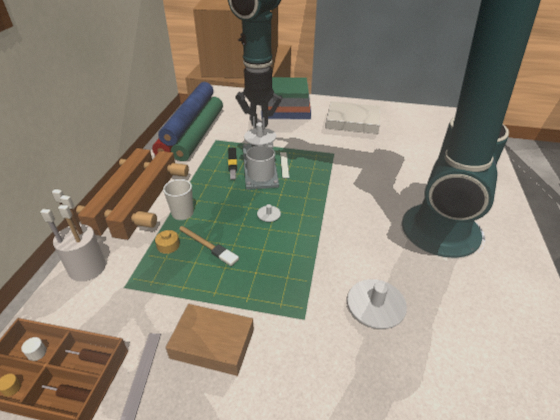

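The side view shows the lid held level above the pot at (260,135), still slightly short of centre.

>>> servo_tool([
  [255, [-0.012, 0.003, 0.0], 0],
  [255, [-0.003, 0.001, 0.01], 0],
  [255, [0, 0, 0.012], 0],
  [255, [0, 0, 0.012], 0],
  [255, [0, 0, 0.008], 0],
  [255, [0, 0, 0], 0],
  [255, [0, 0, 0], 0],
  [255, [0, 0, 0], 0],
])

```text
time: 7.63
tool_pos: [0.5502, -0.1362, 0.148]
tcp_rot: [-2.21, -2.218, 0.002]
wrist_force: [0.1, -0.1, -1.3]
width: 0.232
```

```bash
python3 m2.py 3 .122
```

```text
t 7.63 pos [ 0.5502 -0.1362  0.148 ] yaw 90.22 tilt 0.59 F [ 0.08 -0.08 -1.28] M [-0.   -0.04 -0.01] w 0.232
shift [0.0008 0.0004 0.016 ] turn 0.004
side [ 37  38  43  48   0   0  12 314  55   7  13  10   8  14  15  40  13  19
  13  21  15  15  27]
lid plate (array([ 0.55020329, -0.13615468]), np.float64(0.04715195183649984)) 256 0.11913414251500842
top [ 15  20  18  22   1   0 123 617  48   7   4   2   5   8  18  27   2   8
   6   3   2   4   7]
lid plate (array([ 0.54816203, -0.13485644]), np.float64(0.04573495437775373)) 240 0.11903739006584654
```

```bash
python3 - <<'E'
import cv2
a=cv2.imread("pics/side3.png")[80:200,200:330];cv2.imwrite("pics/s3z.png",cv2.resize(a,None,fx=5,fy=5,interpolation=3))
E
```

```text
(no output)
```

View pics/s3z.png

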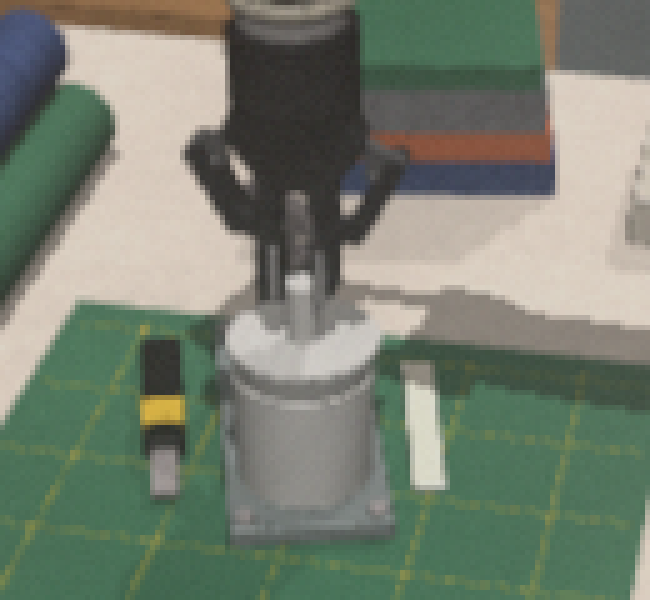

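The lid is centred over the pot within about 1.5 mm, still clear of the rim and level. Lowering in small steps.

>>> servo_tool([
  [255, [0, 0.001, 0.002], 0],
  [255, [0, 0, 0.003], 0],
  [255, [0, 0, 0.003], 0],
  [255, [0, 0, 0.002], 0],
  [255, [0, 0, 0.001], 0],
  [255, [0, 0, 0.0], 0],
  [255, [0, 0, 0], 0],
  [255, [0, 0, 0], 0],
])

```text
time: 8.4
tool_pos: [0.5535, -0.1365, 0.139]
tcp_rot: [-2.213, -2.223, -0.003]
wrist_force: [0.8, 0.9, -1.6]
width: 0.23
```

```bash
python3 m2.py 4 .107
```

```text
t 8.4 pos [ 0.5535 -0.1365  0.139 ] yaw 90.25 tilt 0.31 F [ 0.77  0.9  -1.59] M [ 0.   -0.02 -0.03] w 0.23
shift [ 0.0012 -0.003   0.007 ] turn 0.004
side [ 36  41  33  44   8 230 143  10   8  11   8  12  15  36  18  15  17  19
  15  17  22  41  48]
lid plate (array([ 0.55469695, -0.13710679]), np.float64(0.047708085775562716)) 326 0.10937556359640818
top [ 14  17  21  22  62 569 129   4   5   2   6  10  19  20  10   9   5   2
   2   2   8  30  29]
lid plate (array([ 0.55279301, -0.13647912]), np.float64(0.04670261187420528)) 697 0.10781952108428634
```

>>> servo_tool([
  [255, [0.001, -0.002, 0], 0],
  [255, [0, 0, 0], 0],
  [255, [0, 0, 0.002], 0],
  [255, [0, 0, 0.001], 0],
  [255, [0, 0, 0], 0],
  [255, [0, 0, 0.0], 0],
  [255, [0, 0, 0], 0],
  [255, [0, 0, 0], 0],
])

```text
time: 9.17
tool_pos: [0.5514, -0.1355, 0.1361]
tcp_rot: [-2.214, -2.223, -0.003]
wrist_force: [0.2, -0.5, -2.5]
width: 0.233
```

```bash
python3 m2.py 5 .105
```

```text
t 9.17 pos [ 0.5514 -0.1355  0.1361] yaw 90.25 tilt 0.28 F [ 0.21 -0.45 -2.51] M [ 0.01  0.03 -0.  ] w 0.233
shift [ 0.0001 -0.0009  0.0041] turn 0.004
side [ 39  36  39  34  57 312  12  10  11   7   8  17  24  27  20  17  18  17
  14  21  29  50  42]
lid plate (array([ 0.55223567, -0.13602781]), np.float64(0.04785052913433524)) 352 0.10652220796716046
top [ 14  16   3  10 392 343  12   6   4   4   2  10  24  14   6   4   7   1
   2   4  21  34  16]
lid plate (array([ 0.5504442 , -0.13639653]), np.float64(0.047105210424853244)) 711 0.10484732491621038
```

>>> servo_tool([
  [255, [0, 0, 0.001], 0],
  [255, [0, 0, 0.001], 0],
  [255, [0, 0, 0.001], 0],
  [255, [0, 0, 0], 0],
  [255, [0, 0, 0], 0],
  [255, [0, 0, 0], 0],
  [255, [0, 0, 0], 0],
  [255, [0, 0, 0], 0],
])

```text
time: 9.93
tool_pos: [0.5515, -0.1355, 0.1327]
tcp_rot: [-2.214, -2.223, -0.003]
wrist_force: [1.1, 0.2, -2.0]
width: 0.234
```

```bash
python3 m2.py 6 .102
```

```text
t 9.93 pos [ 0.5515 -0.1355  0.1327] yaw 90.24 tilt 0.28 F [ 1.13  0.21 -1.96] M [ 0.05 -0.02 -0.03] w 0.234
shift [ 0.0002 -0.001   0.0007] turn 0.004
side [ 40  42  34  25 324  41  10  11   9   9  13  19  31  15  22  16  14  22
  13  31  39  49  32]
lid plate (array([ 0.55196565, -0.13570217]), np.float64(0.04753376153275285)) 355 0.10320023969072915
top [  9   6   3 173 548  36   4   2   6   4   8  24  12  10   6   4   3   1
   2  13  34  29  11]
lid plate (array([ 0.55032238, -0.13580005]), np.float64(0.047032317522646354)) 714 0.10174386181725399
```

>>> servo_tool([
  [255, [0, 0, 0.001], 0],
  [255, [0, 0, 0], 0],
  [255, [0, 0, 0.001], 0],
  [255, [0, 0, 0], 0],
  [255, [0, 0, 0], 0],
  [255, [0, 0, 0], 0],
  [255, [0, 0, 0], 0],
  [255, [0, 0, 0], 0],
])

```text
time: 10.7
tool_pos: [0.5522, -0.1356, 0.1324]
tcp_rot: [-2.215, -2.224, -0.005]
wrist_force: [-0.9, -0.3, 0.2]
width: 0.237
```

```bash
python3 m2.py 7 .100
```

```text
t 10.7 pos [ 0.5522 -0.1356  0.1324] yaw 90.24 tilt 0.24 F [-0.86 -0.31  0.18] M [-0.01  0.03 -0.02] w 0.237
shift [ 0.0003 -0.0017  0.0004] turn 0.004
side [ 44  34  34  34 326  36   9   9  10  10  13  20  32  18  14  12  18  19
  11  36  35  52  25]
lid plate (array([ 0.55341374, -0.13652859]), np.float64(0.04789139175674304)) 291 0.10233680175485324
top [  8  12   5 215 510  28   3   4   3   2  11  24  20   4   8   2   4   1
   5  11  36  24  20]
lid plate (array([ 0.55145388, -0.13627217]), np.float64(0.04708823238616274)) 687 0.10103558701256826
```

>>> servo_tool([
  [255, [0, 0, 0.001], 0],
  [255, [0, 0, 0], 0],
  [255, [0, 0, 0], 0],
  [255, [0, 0, 0], 0],
  [255, [0, 0, 0], 0],
  [255, [0, 0, 0], 0],
  [255, [0, 0, 0], 0],
  [255, [0, 0, 0], 0],
])

```text
time: 11.47
tool_pos: [0.5524, -0.1357, 0.1323]
tcp_rot: [-2.215, -2.225, -0.005]
wrist_force: [-0.3, -0.1, 0.4]
width: 0.237
```

```bash
python3 m2.py 8 .100
```

```text
t 11.47 pos [ 0.5524 -0.1357  0.1323] yaw 90.25 tilt 0.24 F [-0.34 -0.09  0.39] M [0.04 0.07 0.02] w 0.237
shift [ 0.0004 -0.0019  0.0003] turn 0.004
side [ 41  38  36  29 332  37   9   9  11   8  14  22  28  14  15  20  16  14
  17  27  41  46  31]
lid plate (array([ 0.55255186, -0.13591146]), np.float64(0.04838978818453895)) 297 0.10247913501773007
top [ 12  13   8 197 529  27   4   4   3   4  11  26  12   9   8   3   3   3
   4  10  28  25  16]
lid plate (array([ 0.55165822, -0.13694446]), np.float64(0.04745318532339588)) 683 0.10112359801024275
```

Contact is confirmed: the force went from -2 to +0.4 N and the height stopped changing. Releasing.

>>> servo_tool([
  [160, [0, 0, 0], 0],
  [100, [0, 0, 0], 0],
  [60, [0, 0, 0], 0],
  [0, [0, 0, 0], 0],
  [0, [0, 0, 0], 0],
  [0, [0, 0, -0.01], 0],
  [0, [0, 0, -0.02], 0],
  [0, [0, 0, -0.02], 0],
])

```text
time: 12.23
tool_pos: [0.549, -0.135, 0.1789]
tcp_rot: [-2.209, -2.218, 0.002]
wrist_force: [0.2, 1.1, 0.3]
width: 1.0
```

>>> servo_tool([
  [0, [0, 0, -0.03], 0],
  [0, [0, 0, -0.03], 0],
  [0, [0, 0, -0.02], 0],
  [0, [-0.015, 0.005, 0], 0],
  [0, [-0.02, 0.005, 0], 0],
  [0, [-0.02, 0.005, 0], 0],
  [0, [-0.01, 0.005, 0], 0],
  [0, [0, 0, 0], 0],
])

```text
time: 12.9
tool_pos: [0.5739, -0.2048, 0.273]
tcp_rot: [2.213, 2.228, 0.006]
wrist_force: [0.4, 0.4, -0.0]
width: 1.007
```

```bash
python3 - <<'E'
from h import *;from workcell import bot;import cv2
plan(bot.read_state(),[.5895,-.2585,.2],138.5)
for n in("side","top","wrist"):
    c=bot.read_camera(n);cv2.imwrite(f"pics/{n}9.png",c["pixels"][:,:,::-1])
    W=cloud(c).reshape(-1,3);W=W[~np.isnan(W[:,0])]
    w=W[np.hypot(W[:,0]-.5505,W[:,1]+.1353)<.045]
    a=w[(w[:,2]>.095)&(w[:,2]<.108)]
    if len(a)>50:
        A=np.c_[a[:,:2]-a[:,:2].mean(0),np.ones(len(a))];p=np.linalg.lstsq(A,a[:,2],rcond=None)[0]
        h=cv2.convexHull(a[:,:2].astype(np.float32))[:,0];print(n,"plate",circ(h),len(a),np.median(a[:,2]),"tilt deg",np.degrees(p[:2]).round(2))
    w=W[np.hypot(W[:,0]-.5895,W[:,1]+.2585)<.05]; a=w[(w[:,2]>.13)&(w[:,2]<.155)]
    if len(a)>30:
        r=cv2.minAreaRect(a[:,:2].astype(np.float32));e=np.linalg.svd(a[:,:2]-a[:,:2].mean(0))[2][0];print("bar",r,np.degrees(np.arctan2(e[1],e[0]))%180,np.percentile(a[:,2],[20,50,80]),len(a))
E
```

```text
t 12.9 pos [ 0.5739 -0.2048  0.273 ] yaw 90.39 tilt 0.26 F [ 0.38  0.37 -0.04] M [ 0.04 -0.03 -0.  ] w 1.007
shift [-0.0539  0.0149  0.073 ] turn -0.84
side plate (array([ 0.5504866 , -0.13509257]), np.float64(0.04414618352541424)) 335 0.1027995797650371 tilt deg [ 0.74 -1.25]
bar ((0.5917050242424011, -0.2587490677833557), (0.0173543281853199, 0.08003298193216324), 49.14931106567383) 139.5599994138926 [0.13624011 0.14224882 0.14456906] 101
top plate (array([ 0.5505353 , -0.13517051]), np.float64(0.04452053397578897)) 1150 0.10117149174632294 tilt deg [-0.11 -0.05]
bar ((0.5843313336372375, -0.25558897852897644), (0.016650967299938202, 0.06415305286645889), 47.65324783325195) 142.5731783264793 [0.13887939 0.14126114 0.1427902 ] 201
wrist plate (array([ 0.55046897, -0.13528934]), np.float64(0.044872012642832415)) 8669 0.10010350613683462 tilt deg [-0.    0.05]
bar ((0.5890936255455017, -0.2589782774448395), (0.016585495322942734, 0.0756964236497879), 48.10330581665039) 138.19146823805949 [0.13926962 0.14054243 0.14126389] 1838
```

View pics/wrist9.png

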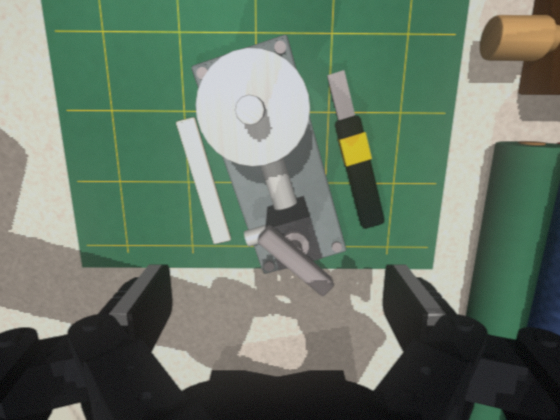

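View pics/side9.png

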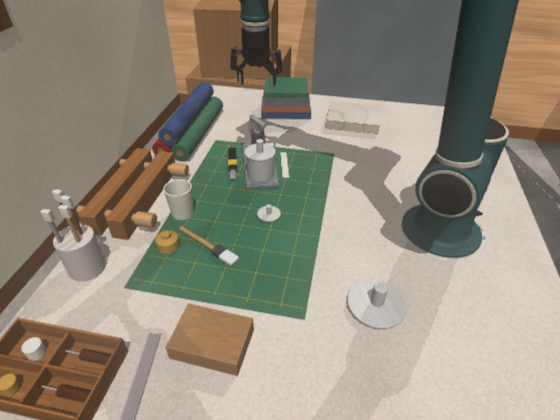

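The wrist view shows the lid seated on the pot at (250,107): level, plate top at 0.100 m, and released. The T-bar is at (295,262), centre (0.589, -0.259), direction 138.2°.

>>> servo_tool([
  [0, [-0.025, 0.007, 0], 0],
  [0, [-0.025, 0.007, 0], 0],
  [0, [-0.004, 0.001, 0], -0.12],
  [0, [0, 0, 0], -0.12],
  [0, [0, 0, 0], -0.12],
  [0, [0, 0, 0], -0.12],
  [0, [0, 0, 0], -0.12],
  [0, [0, 0, 0], -0.12],
])

```text
time: 13.72
tool_pos: [0.5855, -0.2486, 0.2662]
tcp_rot: [-1.232, -2.876, -0.013]
wrist_force: [-0.5, -0.4, -0.3]
width: 0.996
```

```bash
cat > m3.py <<'E'
from h import *;from workcell import bot
import sys
z=float(sys.argv[1])
plan(bot.read_state(),[.589,-.259,z],138.3)
E
python3 m3.py .19
```

```text
t 13.72 pos [ 0.5855 -0.2486  0.2662] yaw 133.62 tilt 0.85 F [-0.45 -0.36 -0.32] M [-0.02  0.01 -0.03] w 0.996
shift [-0.011  -0.0048  0.0761] turn -0.082
```

>>> servo_tool([
  [0, [-0.008, -0.003, 0.01], -0.08],
  [0, [-0.003, -0.001, 0.015], 0],
  [0, [0, 0, 0.018], 0],
  [0, [0, 0, 0.016], 0],
  [0, [0, 0, 0.01], 0],
  [0, [0, 0, 0], 0],
  [0, [0, 0, 0], 0],
  [0, [0, 0, 0], 0],
])

```text
time: 14.38
tool_pos: [0.5872, -0.2502, 0.1887]
tcp_rot: [-1.108, -2.917, -0.018]
wrist_force: [-0.7, -0.0, -0.4]
width: 0.999
```

```bash
python3 m3.py .139; python3 - <<'E'
from h import *;from workcell import bot;import cv2
c=bot.read_camera("wrist");cv2.imwrite("pics/w10.png",c["pixels"][:,:,::-1])
W=cloud(c).reshape(-1,3);W=W[~np.isnan(W[:,0])]
w=W[np.hypot(W[:,0]-.5895,W[:,1]+.2585)<.05]; a=w[(w[:,2]>.13)&(w[:,2]<.147)]
r=cv2.minAreaRect(a[:,:2].astype(np.float32));print("bar",r,np.percentile(a[:,2],[20,50,80]),len(a))
E
```

```text
t 14.38 pos [ 0.5872 -0.2502  0.1887] yaw 138.39 tilt 1.39 F [-0.69 -0.02 -0.39] M [ 0.09 -0.03  0.04] w 0.999
shift [-0.0083 -0.0056  0.0495] turn 0.002
bar ((0.5891884565353394, -0.2594836354255676), (0.0159862469881773, 0.07580115646123886), 48.11831283569336) [0.1400012  0.14076236 0.14135925] 3572
```

View pics/w10.png

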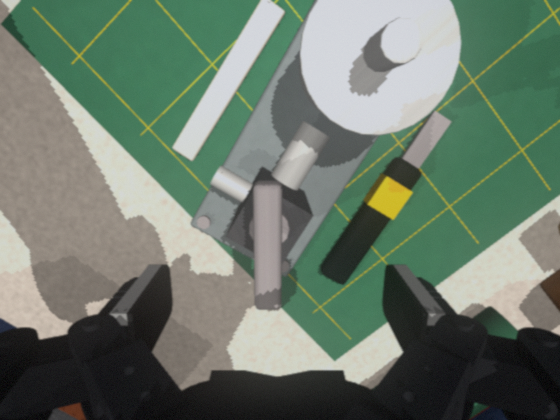

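```bash
python3 - <<'E'
import numpy as np
from scipy.spatial.transform import Rotation as Ro
L="""-3.09,-0.556,0.001 start
-3.09,-0.538,0.005 fwd
-3.091,-0.532,0.003 fwd
-3.087,-0.545,0 fwdstop
-2.449,-1.957,0.009 turn
-2.231,-2.207,0.006 desc.13
-2.225,-2.217,-0.001 desc.05
2.225,2.216,0.006 close
-2.222,-2.214,0.01 lift.15
-2.212,-2.228,-0.006 move-y
-2.214,-2.218,-.001 stop
-2.21,-2.218,.002 down.05
-2.213,-2.223,-.003 down
-2.215,-2.225,-.005 press
-2.209,-2.218,.002 lift.045
2.213,2.228,.006 lift.1,move
-1.232,-2.876,-.013 turn
-1.108,-2.917,-.018 desc.08"""
for l in L.split("\n"):
    a,n=l.split(" ",1);z=Ro.from_rotvec(eval("["+a+"]")).as_matrix()
    print(n,np.degrees(z[:2,2]).round(2), "tool-frame up:",np.degrees((-z[2])[:2]).round(2))
E
```

```text
start [-0.06  0.1 ] tool-frame up: [0.02 0.12]
fwd [-0.23  0.26] tool-frame up: [0.13 0.32]
fwd [-0.16  0.27] tool-frame up: [0.06 0.31]
fwdstop [-0.07  0.39] tool-frame up: [-0.07  0.39]
turn [-0.5   0.09] tool-frame up: [0.02 0.51]
desc.13 [-0.29 -0.02] tool-frame up: [0.02 0.29]
desc.05 [0.   0.05] tool-frame up: [-0.05 -0.  ]
close [0.21 0.1 ] tool-frame up: [-0.1  -0.21]
lift.15 [-0.45 -0.06] tool-frame up: [0.06 0.45]
move-y [0.07 0.24] tool-frame up: [-0.24 -0.07]
stop [-0.29  0.34] tool-frame up: [-0.34  0.29]
down.05 [-0.48  0.37] tool-frame up: [-0.38  0.48]
down [-0.12  0.27] tool-frame up: [-0.27  0.12]
press [0.05 0.21] tool-frame up: [-0.21 -0.05]
lift.045 [-0.51  0.4 ] tool-frame up: [-0.4   0.51]
lift.1,move [0.21 0.1 ] tool-frame up: [-0.1  -0.21]
turn [-0.49  0.73] tool-frame up: [-0.86 -0.15]
desc.08 [-0.9   1.05] tool-frame up: [-1.37 -0.19]
```

>>> servo_tool([
  [0, [-0.008, -0.005, 0], 0],
  [0, [0, 0, 0], 0],
  [0, [0, 0, 0], 0],
  [0, [0, 0, 0], 0],
  [0, [0, 0, 0], 0],
  [0, [0, 0, 0], 0],
  [0, [0, 0, 0], 0],
  [0, [0, 0, 0], 0],
])

```text
time: 15.1
tool_pos: [0.5932, -0.2622, 0.1943]
tcp_rot: [-1.114, -2.925, -0.017]
wrist_force: [0.0, -0.5, -0.4]
width: 0.996
```

```bash
cat > m3.py <<'E'
from h import *;from workcell import bot
from scipy.spatial.transform import Rotation as Ro
import sys
z=float(sys.argv[1]);s=bot.read_state()
plan(s,[.589,-.2592,z],138.3)
R=Ro.from_rotvec(s["tcp_rot"]).as_matrix();print("tiltworld",np.degrees(R[:2,2]).round(2),"q",np.round(s["q"],3))
E
python3 m3.py .139
```

```text
t 15.1 pos [ 0.5932 -0.2622  0.1943] yaw 138.3 tilt 0.92 F [ 0.02 -0.5  -0.43] M [-0.05  0.02 -0.  ] w 0.996
shift [ 0.0043 -0.0009  0.0554] turn -0.0
tiltworld [-0.4   0.83] q [-0.46   0.25   1.699  0.01   1.205 -1.307]
```

>>> servo_tool([
  [0, [0.003, -0.001, 0.003], 0],
  [0, [0, 0, 0.005], 0],
  [0, [0, 0, 0.006], 0],
  [0, [0, 0, 0.006], 0],
  [0, [0, 0, 0.004], 0],
  [0, [0, 0, 0.002], 0],
  [0, [0, 0, 0], 0],
  [0, [0, 0, 0], 0],
])

```text
time: 15.77
tool_pos: [0.5886, -0.2595, 0.1638]
tcp_rot: [-1.112, -2.922, -0.018]
wrist_force: [-1.7, -0.2, -0.4]
width: 0.996
```

```bash
python3 m3.py .139
```

```text
t 15.77 pos [ 0.5886 -0.2595  0.1638] yaw 138.32 tilt 1.07 F [-1.67 -0.15 -0.36] M [-0.07 -0.05  0.  ] w 0.996
shift [-0.0006  0.0004  0.0248] turn 0.0
tiltworld [-0.56  0.91] q [-0.459  0.266  1.738  0.011  1.154 -1.307]
```

>>> servo_tool([
  [0, [0, 0, 0.003], 0],
  [0, [0, 0, 0.004], 0],
  [0, [0, 0, 0.005], 0],
  [0, [0, 0, 0.004], 0],
  [0, [0, 0, 0.003], 0],
  [0, [0, 0, 0.001], 0],
  [0, [0, 0, 0], 0],
  [0, [0, 0, 0], 0],
])

```text
time: 16.43
tool_pos: [0.5887, -0.2593, 0.1417]
tcp_rot: [-1.113, -2.923, -0.018]
wrist_force: [0.5, 0.3, 0.3]
width: 0.996
```

```bash
python3 m3.py .139
```

```text
t 16.43 pos [ 0.5887 -0.2593  0.1417] yaw 138.32 tilt 1.04 F [0.5  0.29 0.31] M [-0.04  0.03  0.02] w 0.996
shift [-0.0002  0.0003  0.0027] turn 0.0
tiltworld [-0.54  0.89] q [-0.459  0.285  1.757  0.011  1.115 -1.307]
```

>>> servo_tool([
  [0, [0, 0, 0.003], 0],
  [0, [0, 0, 0], 0],
  [150, [0, 0, 0], 0],
  [200, [0, 0, 0], 0],
  [255, [0, 0, 0], 0],
  [255, [0, 0, 0], 0],
  [255, [0, 0, 0], 0],
  [255, [0, 0, 0], 0],
], newtons=50)

```text
time: 17.1
tool_pos: [0.5894, -0.2596, 0.1398]
tcp_rot: [-1.114, -2.925, -0.018]
wrist_force: [0.2, -0.6, -1.0]
width: 0.165
```

```bash
python3 m3.py .139
```

```text
t 17.1 pos [ 0.5894 -0.2596  0.1398] yaw 138.31 tilt 0.95 F [ 0.23 -0.6  -0.95] M [-0.12  0.05  0.03] w 0.165
shift [0.0006 0.     0.0008] turn 0.0
tiltworld [-0.42  0.85] q [-0.459  0.287  1.758  0.011  1.11  -1.307]
```

>>> servo_tool([
  [255, [0, 0, -0.001], 0],
  [255, [0, 0, -0.002], 0],
  [255, [0, 0, -0.002], 0],
  [255, [0, 0, -0.002], 0],
  [255, [0, 0, -0.002], 0],
  [255, [0, 0, -0.001], 0],
  [255, [0, 0, 0], 0],
  [255, [0, 0, 0], 0],
])

```text
time: 17.77
tool_pos: [0.5885, -0.2592, 0.1484]
tcp_rot: [-1.113, -2.922, -0.018]
wrist_force: [0.7, -0.1, -3.3]
width: 0.165
```

```bash
python3 m3.py .1788
```

```text
t 17.77 pos [ 0.5885 -0.2592  0.1484] yaw 138.31 tilt 1.08 F [ 0.7  -0.1  -3.29] M [-0.05 -0.15  0.02] w 0.165
shift [ 0.0002  0.0005 -0.0304] turn 0.0
tiltworld [-0.57  0.92] q [-0.459  0.279  1.751  0.011  1.127 -1.307]
```

>>> servo_tool([
  [255, [0, 0.0, -0.002], 0],
  [255, [0, 0, -0.003], 0],
  [255, [0, 0, -0.003], 0],
  [255, [0, 0, -0.003], 0],
  [255, [0, 0, -0.003], 0],
  [255, [0, 0, -0.002], 0],
  [255, [0, 0, 0], 0],
  [255, [0, 0, 0], 0],
])

```text
time: 18.43
tool_pos: [0.5886, -0.2595, 0.1665]
tcp_rot: [-1.112, -2.922, -0.018]
wrist_force: [0.4, 0.8, -3.1]
width: 0.169
```

```bash
python3 m3.py .1788
```

```text
t 18.43 pos [ 0.5886 -0.2595  0.1665] yaw 138.32 tilt 1.08 F [ 0.44  0.83 -3.09] M [-0.07 -0.06  0.01] w 0.169
shift [ 0.0001  0.0006 -0.0123] turn 0.0
tiltworld [-0.57  0.92] q [-0.459  0.264  1.735  0.011  1.159 -1.307]
```

>>> servo_tool([
  [255, [0, 0.0, -0.002], 0],
  [255, [0, 0, -0.003], 0],
  [255, [0, 0, -0.003], 0],
  [255, [0, 0, -0.002], 0],
  [255, [0, 0, -0.001], 0],
  [255, [0, 0, 0], 0],
  [255, [0, 0, 0], 0],
  [255, [0, 0, 0], 0],
])

```text
time: 19.1
tool_pos: [0.5885, -0.2596, 0.1786]
tcp_rot: [-1.112, -2.921, -0.018]
wrist_force: [0.5, 0.2, -3.0]
width: 0.163
```

```bash
python3 m3.py .1788; cat > m4.py <<'E'
from h import *;from workcell import bot;import cv2,sys
for n in("side","top","wrist"):
    c=bot.read_camera(n);cv2.imwrite(f"pics/{n}{sys.argv[1]}.png",c["pixels"][:,:,::-1])
    W=cloud(c).reshape(-1,3);W=W[~np.isnan(W[:,0])]
    w=W[np.hypot(W[:,0]-.5895,W[:,1]+.259)<.042]
    w=w[np.abs((w[:,:2]-[.5895,-.259])@[.665,.747])<.014]
    t=(w[:,:2]-[.5895,-.259])@[-.747,.665]
    for lo,hi in((-.042,-.013),(.013,.042)):
        b=w[(t>lo)&(t<hi)];print(n,len(b),np.histogram(b[:,2],np.arange(.15,.2,.004))[0])
    w=W[np.hypot(W[:,0]-.5505,W[:,1]+.1353)<.045];a=w[(w[:,2]>.095)&(w[:,2]<.108)]
    if len(a)>50:
        A=np.c_[a[:,:2]-a[:,:2].mean(0),np.ones(len(a))];p=np.linalg.lstsq(A,a[:,2],rcond=None)[0]
        print(n,"lid z",np.median(a[:,2]),"tilt",np.degrees(p[:2]).round(2),len(a))
E
python3 m4.py 12; python3 - <<'E'
import cv2
a=cv2.imread("pics/side12.png")[60:200,200:330];cv2.imwrite("pics/s12z.png",cv2.resize(a,None,fx=4,fy=4,interpolation=3))
E
```

```text
t 19.1 pos [ 0.5885 -0.2596  0.1786] yaw 138.31 tilt 1.1 F [ 0.52  0.2  -3.  ] M [-0.02 -0.07  0.01] w 0.163
shift [-0.0001  0.0006 -0.0002] turn 0.0
tiltworld [-0.59  0.93] q [-0.46   0.255  1.724  0.011  1.18  -1.307]
side 22 [0 0 0 0 2 4 2 0 1 0 0 0]
side 746 [ 0  0  0  0  4 11  8 11 12  0  0  0]
side lid z 0.10286476800612104 tilt [ 0.45 -1.04] 332
top 27 [0 0 0 0 0 0 2 3 1 0 0 0]
top 1568 [ 0  0  0  0  5  9 16 68 17  0  0  0]
top lid z 0.10118473830252042 tilt [ 0.15 -0.15] 1154
wrist 1632 [   0    0    0    0    0    0   81 1551    0    0    0    0]
wrist 10021 [   0    0    0    1   58   69  227 2118    0    0    0    0]
wrist lid z 0.10017831908426147 tilt [-0.05  0.04] 12598
```

View pics/s12z.png

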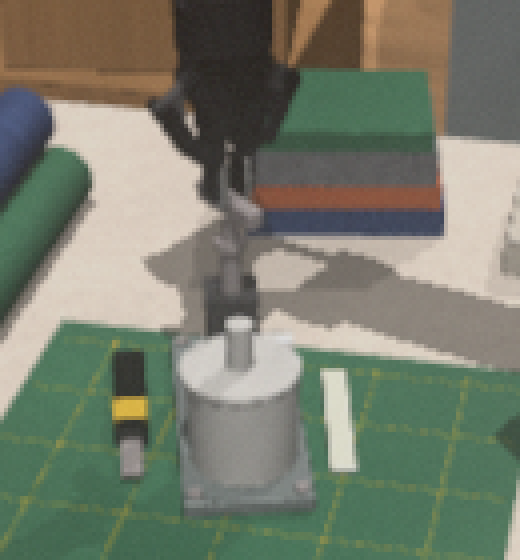

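View pics/wrist12.png

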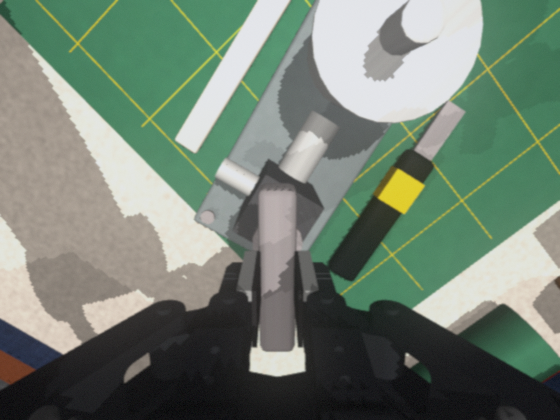

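The bar is held at (278,265) in the wrist view, with the rod visible above the barrel in the side view and the lid undisturbed. I'll hold still for one call, then measure the bar's height and tilt exactly.

>>> servo_tool([
  [255, [0, 0, 0], 0],
  [255, [0, 0, 0], 0],
  [255, [0, 0, 0], 0],
  [255, [0, 0, 0], 0],
  [255, [0, 0, 0], 0],
  [255, [0, 0, 0], 0],
  [255, [0, 0, 0], 0],
  [255, [0, 0, 0], 0],
])

```text
time: 19.92
tool_pos: [0.5885, -0.2595, 0.1782]
tcp_rot: [-1.112, -2.921, -0.018]
wrist_force: [0.9, -0.3, -3.1]
width: 0.165
```

```bash
python3 m3.py .1788; python3 - <<'E'
from h import *;from workcell import bot;import cv2
c=bot.read_camera("wrist");W=cloud(c).reshape(-1,3);W=W[~np.isnan(W[:,0])]
p=(W[:,:2]-[.5895,-.259]);u=p@[-.747,.665];v=p@[.665,.747]
m=(abs(u)<.036)&(abs(v)<.007)&(W[:,2]>.172)&(W[:,2]<.188)
A=np.c_[u[m],v[m],np.ones(m.sum())];k=np.linalg.lstsq(A,W[m,2],rcond=None)[0]
print("bar top at centre",k[2],"slope deg along,across",np.degrees(k[:2]),m.sum(), "u range",np.percentile(u[m],[1,99]))
E
```

```text
t 19.92 pos [ 0.5885 -0.2595  0.1782] yaw 138.32 tilt 1.12 F [ 0.92 -0.32 -3.1 ] M [-0.02 -0.11  0.03] w 0.165
shift [-0.0002  0.0006 -0.0006] turn 0.0
tiltworld [-0.61  0.94] q [-0.459  0.255  1.724  0.011  1.18  -1.307]
bar top at centre 0.1793857113835423 slope deg along,across [ 0.0307837  -1.14099702] 4953 u range [-0.03459752  0.03551984]
```

```bash
python3 -c "
from workcell import bot
print(bot.finish_job())"
```

```text
the job is handed in; nothing more can be done
None
```

The lid is seated on the pot and let go, and the plunger is drawn about half out and held steady. I handed the job in at about 20 s.

- **Lid:** I set the middle-sized lid on the pot until the wrist force showed the rim carrying it, then released it. In the wrist camera its plate top is at 0.100 m, as expected, and its tilt is under 0.1°. The side camera read up to about 1.3° and 2–3 mm higher. Its view was coarse and partial, so I trusted the wrist and top cameras.
- **Plunger:** I gripped the T-bar at its centre and drew it up slowly. The bar rose 38.9 mm in the camera, and the last wrist force was 3.1 N, close to the plunger's own weight, so nothing was binding. It is held with 50 N, and the pose stayed within 0.5 mm over the last 0.7 s.
- **Imperfections:** the tool ended tilted about 1.1°, mostly about the jaw axis. The bar measured level along its length (0.03°), but about 1.1° off across its narrow width. That width reading is weak and within what I estimate the play allows. I did not check it against the bar's tilt before gripping.
- **Other things on the bench:** I touched nothing else. I did not measure the bystanders' positions again at the end; the knife and folder looked in place in the last pictures.

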